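# Fill the truffle canister and snap its lid on

### The arm

A 6-joint arm with a two-finger parallel gripper is mounted at the origin on the work surface. World frame = base frame: x ahead of the robot, y to its left, z up, the work surface at z = 0. Lengths are in m, angles in degrees, forces in N, time in s.
With the tool pointing down it reaches from about 0.25 to 0.725 m from the base axis. Payload 9.7 kg.
Tool frame: the origin (TCP) lies between the finger pads; the fingertips stand 22 mm ahead of it and the grasp point (between the pads) lies 3 mm ahead of it; z points along the fingers, y is the line along which they close (so a half turn about z gives the same grasp; the last joint's range is limited). The gripper opens to 85 mm and grips with 20 to 120 N. Pads are 22 mm wide; open, the fingers measure 114 mm over their backs; the gripper's body (76 mm by 85 mm) begins 54 mm behind the grasp point. The pads swing forward as they close: fully open they stand 13 mm farther back than shut.
Start: joints at [76.375, 4.979, 10.078, 95.1, 0, 90], TCP at [0.13, 0.535, 0.253] pointing down, gripper open.
Joint ranges: [-179.16, 179.16], [-48.56, 103.87], [-65.8, 70.77], [-126.05, 130.52], [-82.76, 87.17], [-180, 180]. Speed limits (degrees/s): [127.2, 127.2, 147.25, 180, 180, 180].

### API

Orientations are given as [roll, pitch, yaw] about the fixed x, y, z axes, in that order (R = Rz(yaw) Ry(pitch) Rx(roll)).
In Python, from workcell import bot, viewer, finder gives the robot as it stands.
- The arm moves only by the tool move_arm, never from a script. Its arguments are lists of equal length, an entry for each row: "offset": the shift along the tool's x, y, z in cm, a list of three; "twist": the turn, a rotation vector about the tool's x, y, z in rad, a list of three; "grip": the opening, from 0 (shut) to 1 (fully open). In form: {"offset": [[x, y, z], ...], "twist": [[ax, ay, az], ...], "grip": [grip, ...]}. A call has 1 to 5 rows; each row shifts and turns the commanded pose from where the row before left it, along the tool's axes as they then stand; what a row does not reach is not made up. A row lasts 1/10 s, in which the tool goes at most 50 mm and 8.59 degrees, less where a joint would pass 70% of its speed; a pose out of reach is approached as far as the arm can. A call is refused whole if a number of a shift passes 5 or a number of a turn 0.15, either way. A call with a gripper value outside its range is refused whole. The fingers move at their own pace and stop on an object; "force" is the grip in N (left out, the last holds). Time passes only in rows, so rows that do not move let the fingers close. It gives the time, the measured TCP pose, the force, the opening and the grip force at its end, in the units of the state.
- bot.get_obs(): the state, without advancing time (a new reading comes with each control period).
- viewer.camera(name): name is "scene" or "top" or "wrist"; returns a dict with "color" (480x640x3 uint8, red, green, blue), "depth" (480x640 float32, m along the optical axis (not along the pixel's ray), 0 where there is no reading), "vfov" (degrees; the focal length in pixels is half the picture's height over the tangent of half this angle, whatever the lens; pixels are square), "cx", "cy" (the principal point, pixels), "position" and "attitude" of the camera in the world; the wrist camera has in their place "tool_from_camera" (4x4, takes a point from camera to tool coordinates, whose origin is the TCP and whose axes are the flange's). Camera axes: x right, y down, z forward; pixel columns grow to the right and rows downward; lengths in m; the calibration is good to about 2 mm. A picture is of the moment at which its call begins: read the wrist's pose just before it.
- bot.job_done(): hands the job in; it is judged then, once.
Trained networks look in a picture, given as the dict that the camera call returned (one of the last four; its "shot" number tells which), for a name from the list of things; names that differ only in an ending like _2 or _b are one class to them, and where a whole thing is asked for, a point or a joint stands for the part that bears it (a point fixed in the world has none). Each returns a list of dicts, best first, with "p" (0 to 1); they miss things now and then, are a little off and sometimes report something else, mostly with a low value. They report only what shows in the picture. A call takes as long as a camera call.
- finder.boxes_of(picture, thing): "position" ([column, row] in pixels, amid what is visible of it).
- finder.pinpoint(picture, thing): "position" ([column, row] in pixels: a listed point, or the origin of a listed thing).
The state is a dict: "time": time; "q": joint angles; "qd": joint speeds; "joint_efforts": joint torques, N m; "ee_pos": TCP position; "tcp_rot": TCP orientation; "wrist_force": force on the tool from outside, world axes, zero at the start; "torque": the same for the moment, N m; "opening": finger opening in m; "grasp_force": force on a finger pad.
Only numpy, scipy, OpenCV 4.12 (cv2) and the standard library are available. Lean on these libraries where they do the work, as an engineer would, in place of code of your own. Each camera call takes 0.05 s, during which the arm holds its last target. There are 200 camera calls.

### The job

Use the steel scoop to scoop truffles out of the white trough and tip at least two of the three into the clear canister, never touching a truffle with the fingers, then stand the scoop down upright on the bench or in the trough and let go of it. Next put the orange lid on the canister's neck and press it straight down until it clicks past the catches and sits fully home, then keep pressing: the program finishes while the hand still presses on the seated lid and holds the canister more than halfway down on its sprung foot. Leave the chocolate bars, the cocoa tin and the palette knife where they are.

Things in the scene. Friction and masses are not known exactly. Their poses are not given: they have to be found in the camera images.
- scoop: steel scoop, 90 g, starts standing in the trough, mouth to the truffles. Origin: centre of the pan's underside; x out of the open mouth, z up. Pan 76 (x) by 33, 30 between side walls, floor 1.5, walls 24 high, open at the front x = +38. Upright black handle block 16 (x) by 26 (y), 38 to 86 above the underside, centred at x = -30, on a thin neck plate at its rear. Stands by itself on its flat pan
- scoop_grip (a point): middle of the scoop's black handle, at (-30, 0, 62) mm in the scoop's frame
- scoop_lip (a point): middle of the front edge of the scoop's pan, on its underside, at (38, 0, 0) mm in the scoop's frame
- trough: fixed white open trough, outside 171 (x) by 42 (y) by 26 high, walls and floor 3 thick, so the inside is 165 by 36. Origin: centre of its underside; the scoop starts in its -x half facing +x, the truffles lie in its +x half
- truffle0_center (a point): centre of a dark round truffle, a ball 24 in diameter, 10 g
- truffle1_center (a point): centre of a milk-chocolate truffle, a ball 24 in diameter, 10 g
- truffle2_center (a point): centre of a dark round truffle, a ball 24 in diameter, 10 g
- jar_rim (a point): centre of the canister's open mouth, at rim height: 93 above the bench when up
- lid: orange snap lid, 60 g, open side down. Origin: centre of its underside. Skirt 72 across, 22 high, opening 60 across, top plate's underside at 19; round knob 26 across from 22 to 50. On the neck it meets the catches with its origin 70 above jar_base; about 10 N (at most 16) pushes it past, the force drops suddenly, and it rests on the rim with its origin 60 above jar_base
- lid_knob (a point): centre of the top of the lid's knob, 50 above the lid's origin
- bar_dark: bystander: dark chocolate bar, 75 by 150 by 10, origin at the centre of its underside
- bar_milk: bystander: milk chocolate bar, 75 by 150 by 10, origin at the centre of its underside
- cocoa_tin: bystander: green tin, 70 across, 100 high, origin at the centre of its underside
- palette_knife: bystander: palette knife lying flat along its x axis
- jar (a joint): how far the clear canister has sunk on its sprung foot: 0 up (at rest), 0.006 m fully down. It first yields at about 5 N and is fully down at about 11 N; it springs back up when let go
- jar_base (a point): centre of the underside of the clear round canister, 14 above the bench when up; z up. From here: body 72 across up to 52 high, inner floor at 4; neck 56 outside, 48 inside, from 52 to its open rim at 79; four round sprung catches stand out 4 from the neck at 68. It slides straight down 6 in a dark fixed steel stand (92 across, 14 high) and moves no other way

How it is judged (in metres and radians):
On the way, in this order (a step that is already met when the one before it is completed fails the run):
1. at least two truffles lie in the canister ((((horizontal distance between truffle0_center and jar_rim below 0.03 m and z of truffle0_center in the frame of jar_base below 0.06 m) and (horizontal distance between truffle1_center and jar_rim below 0.03 m and z of truffle1_center in the frame of jar_base below 0.06 m)) or ((horizontal distance between truffle0_center and jar_rim below 0.03 m and z of truffle0_center in the frame of jar_base below 0.06 m) and (horizontal distance between truffle2_center and jar_rim below 0.03 m and z of truffle2_center in the frame of jar_base below 0.06 m)) or ((horizontal distance between truffle1_center and jar_rim below 0.03 m and z of truffle1_center in the frame of jar_base below 0.06 m) and (horizontal distance between truffle2_center and jar_rim below 0.03 m and z of truffle2_center in the frame of jar_base below 0.06 m)))), for 0.2 s.
2. the lid has clicked past the catches and sits home on the canister (z of lid in the frame of jar_base between 0.054 and 0.0625 m and horizontal distance between lid and jar_rim below 0.004 m and angle between lid's own z axis and vertical below 0.08 rad), for 0.1 s.
At the end, for the whole second after the job is handed in: At least two truffles in the canister; lid home past the catches (within 2.5 mm of full depth, level to 0.08 rad, centred to 4 mm); the robot still touches the lid and holds the sprung canister more than 3 mm down; the scoop stands upright on the bench or in the trough, let go (all of step 2 and (((horizontal distance between truffle0_center and jar_rim below 0.03 m and z of truffle0_center in the frame of jar_base below 0.06 m) and (horizontal distance between truffle1_center and jar_rim below 0.03 m and z of truffle1_center in the frame of jar_base below 0.06 m)) or ((horizontal distance between truffle0_center and jar_rim below 0.03 m and z of truffle0_center in the frame of jar_base below 0.06 m) and (horizontal distance between truffle2_center and jar_rim below 0.03 m and z of truffle2_center in the frame of jar_base below 0.06 m)) or ((horizontal distance between truffle1_center and jar_rim below 0.03 m and z of truffle1_center in the frame of jar_base below 0.06 m) and (horizontal distance between truffle2_center and jar_rim below 0.03 m and z of truffle2_center in the frame of jar_base below 0.06 m))) and height (world z) of scoop below 0.012 m and angle between scoop's own z axis and vertical below 0.2 rad and contact force between the fingers and scoop below 0.1 N and value of joint jar above 0.003 m and contact force between any of the fingers, the arm and lid above 1 N); the arm keeps its last pose, push and grip.
It fails at once if the fingers touch a truffle (contact force between the fingers and truffle0 above 0.3 N or contact force between the fingers and truffle1 above 0.3 N or contact force between the fingers and truffle2 above 0.3 N).
It fails at once if a bystander (bar, tin, palette knife) is moved by more than 3 cm (distance of any of bar_dark, bar_milk, cocoa_tin, palette_knife from where it was at the start of the episode above 0.03 m).
It also fails if it takes over 58 s, if anything falls off the work surface, if the arm or the gripper's body presses on something with over 40 N, if the wrist force passes 120 N, or if a joint passes its speed limit or range.

## Working session

There is one attempt and no reset: what is moved stays moved. The work goes in short steps, Python scripts to look and compute and a tool call to move; the robot and the scene stay as the last step left them, time stands still between calls to the robot, and variables do not carry over. Pictures are saved under pics/ and viewed, at most 12 in all, crops included, and the job is handed in when it is done.

Besides the shell and the picture viewer there is one more tool, called as a command line: name --argument value ..., lists and objects as JSON in quotes. move_arm: Moves the arm, as the interface text tells. Its arguments: {"type":"object","properties":{"offset":{"type":"array","items":{"type":"array","items":{"type":"number"}}},"twist":{"type":"array","items":{"type":"array","items":{"type":"number"}}},"grip":{"type":"array","items":{"type":"number"}},"force":{"type":"number"}},"required":["offset","twist","grip"]}

```bash
ls; mkdir -p pics; cat > h.py <<'E'
import numpy as np, cv2
from scipy.spatial.transform import Rotation as R
from workcell import bot, viewer, finder
def K(p): return 240/np.tan(np.radians(p['vfov'])/2)
def cam(p,o=None):
    if 'tool_from_camera' in p:
        T=np.eye(4);T[:3,:3]=R.from_euler('xyz',o['tcp_rot'],degrees=True).as_matrix();T[:3,3]=o['ee_pos']
        return T@np.array(p['tool_from_camera'])
    T=np.eye(4);a=np.array(p['attitude'],float);T[:3,3]=p['position']
    T[:3,:3]=a if a.shape==(3,3) else R.from_euler('xyz',a,degrees=True).as_matrix()
    return T
def shot(n):
    o=bot.get_obs();p=viewer.camera(n);return p,cam(p,o)
def ray(p,T,uv,z):   # intersect pixel ray with world height z
    d=T[:3,:3]@np.array([(uv[0]-p['cx'])/K(p),(uv[1]-p['cy'])/K(p),1]);return T[:3,3]+d*(z-T[2,3])/d[2]
def dep(p,T,uv):
    u,v=int(round(uv[0])),int(round(uv[1]));d=p['depth'][max(0,v-1):v+2,max(0,u-1):u+2];d=d[d>0]
    d=np.median(d) if d.size else np.nan
    return T[:3,3]+T[:3,:3]@(d*np.array([(uv[0]-p['cx'])/K(p),(uv[1]-p['cy'])/K(p),1]))
def save(p,n): cv2.imwrite(f'pics/{n}.png',p['color'][:,:,::-1])
E
python3 - <<'E'
from h import *
np.set_printoptions(precision=4,suppress=True)
Z=dict(scoop_grip=.065,scoop_lip=.003,scoop=.003,trough=0,truffle0_center=.015,truffle1_center=.015,truffle2_center=.015,jar_rim=.093,lid=0,lid_knob=.05,cocoa_tin=0,palette_knife=0,bar_dark=0,bar_milk=0,jar_base=.014)
print(bot.get_obs())
for n in ['top','scene']:
    p,T=shot(n);save(p,n+'0');print(n,p['attitude'],T[:3,3],K(p))
    for k,z in Z.items():
        for r in finder.pinpoint(p,k)[:2]:
            print(k,round(r['p'],2),np.array(r['position']),ray(p,T,r['position'],z),dep(p,T,r['position']))
E
```

```text
pics
{'time': 0.0, 'q': array([76.3743,  5.011 , 10.0317, 95.1002,  0.0015, 90.002 ]), 'qd': array([ 0.0505, -0.021 , -0.1442,  0.0367,  0.0394, -0.0165]), 'joint_efforts': array([ -0.0004, -52.0394,  46.4798,   0.0166,   0.0001,   0.    ]), 'ee_pos': array([0.1295, 0.5343, 0.2526]), 'tcp_rot': array([-179.9206,   -0.0015,  166.3723]), 'wrist_force': array([0.1457, 0.8491, 0.4119]), 'torque': array([ 0.0633, -0.0136, -0.0042]), 'grasp_force': 0.0, 'opening': 0.085234804768085}
top [-169.0378    0.3381  -89.0571] [0.3646 0.0091 1.2513] 605.8964485275158
scoop_grip 0.63 [452.5 271.5] [ 0.5387 -0.2552  0.065 ] [ 0.5348 -0.2493  0.0914]
scoop_lip 0.59 [411.1 275.5] [ 0.538 -0.183  0.003] [ 0.5359 -0.1807  0.0182]
scoop 0.55 [430.  277.6] [ 0.5343 -0.2221  0.003 ] [ 0.5342 -0.222   0.0035]
trough 0.78 [411.7 277.4] [ 0.5345 -0.1847  0.    ] [ 0.5337 -0.1838  0.006 ]
truffle0_center 0.63 [407.4 272.8] [ 0.5419 -0.1737  0.015 ] [ 0.5402 -0.1719  0.0267]
truffle2_center 0.74 [452.4 272.3] [ 0.5443 -0.2661  0.015 ] [ 0.5333 -0.2492  0.0911]
truffle2_center 0.63 [376.9 274.9] [ 0.5365 -0.111  
[... 1768 characters left out ...]
6 0.1364 0.0887]
lid 0.75 [416.5 220.5] [0.4565 0.3281 0.    ] [0.4878 0.313  0.0207]
lid_knob 0.68 [417.4 201.8] [0.4392 0.3335 0.05  ] [0.3619 0.3708 0.0026]
cocoa_tin 0.89 [477.1 265.5] [0.6977 0.3881 0.    ] [0.7255 0.3698 0.0227]
palette_knife 0.6 [153.7 321.1] [ 0.7006 -0.3977  0.    ] [ 0.7144 -0.3961  0.0113]
bar_dark 0.91 [289.1 317.4] [ 0.7668 -0.1063  0.    ] [ 0.7756 -0.1079  0.0077]
bar_dark 0.24 [387.  296.1] [0.753  0.1292 0.    ] [0.7643 0.1244 0.0098]
bar_milk 0.82 [384.8 297.4] [0.7562 0.1227 0.    ] [0.7669 0.1181 0.0093]
bar_milk 0.44 [240.  264.8] [ 0.5383 -0.1827  0.    ] [ 0.556  -0.1842  0.0125]
jar_base 0.64 [365.6 258.5] [0.6144 0.1234 0.014 ] [0.6345 0.116  0.029 ]
```

```bash
python3 - <<'E'
import cv2,numpy as np
a=cv2.imread('pics/top0.png')
b=cv2.resize(a[240:310,350:490],None,fx=4,fy=4,interpolation=cv2.INTER_CUBIC)
c=np.zeros((600,800,3),np.uint8);c[:280,:560]=b
s=cv2.resize(a[130:350,100:560],None,fx=.65*2,fy=.65*2);c[290:290+286,:598]=s
cv2.imwrite('pics/c0.png',c)
E
```

```text
(no output)
```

View pics/c0.png

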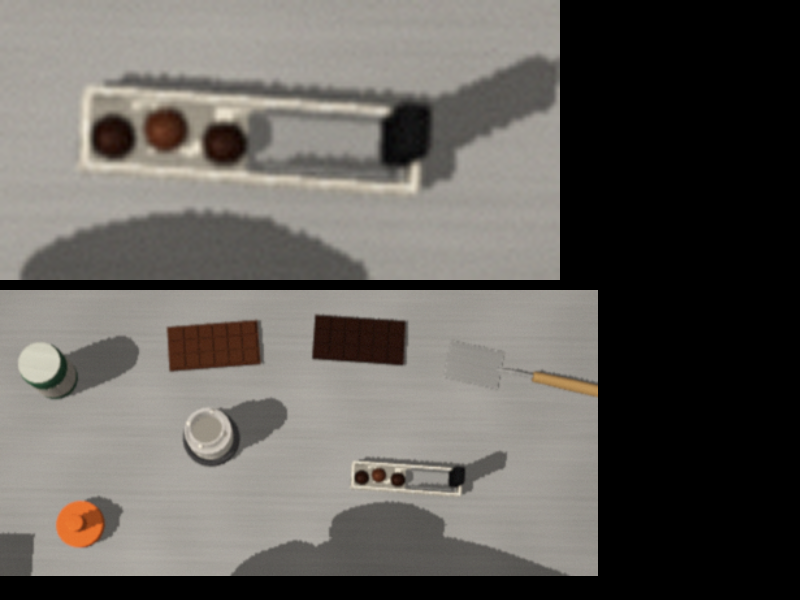

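View pics/scene0.png

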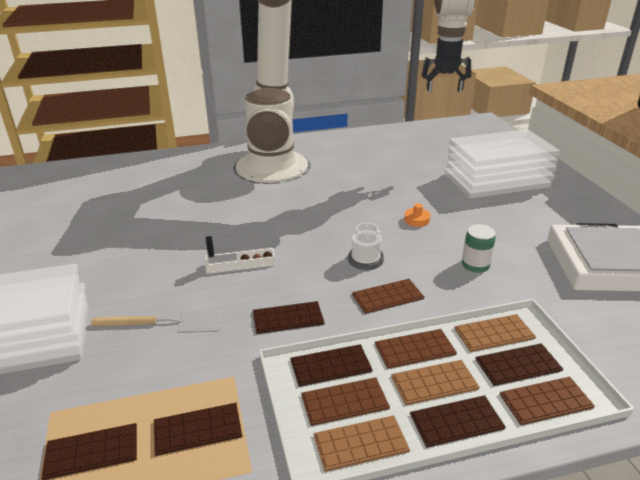

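The crops show the scoop handle at top-image (452,271), the truffles at columns 378, 391 and 406, the canister at about (260,237) and the lid at (160,307). The finder agrees with this. I'll move over the trough.

move_arm --offset '[[-2,-2.2,0],[-3.3,-3.6,0],[-3.3,-3.6,0],[-3.3,-3.6,0],[-3.3,-3.6,0]]' --twist '[[0,0,0],[0,0,0],[0,0,0],[0,0,0],[0,0,0]]' --grip '[1,1,1,1,1]'

```text
time: 2.1
ee_pos: [0.2385, 0.3357, 0.2533]
tcp_rot: [180.0, 0.0, 166.4]
wrist_force: [0.8, 0.2, 0.9]
opening: 0.0852
grasp_force: 0.0
```

move_arm --offset '[[-3.3,-3.6,0],[-3.3,-3.6,0],[-3.3,-3.6,0],[-3.3,-3.6,0],[-3.3,-3.6,0]]' --twist '[[0,0,0],[0,0,0],[0,0,0],[0,0,0],[0,0,0]]' --grip '[1,1,1,1,1]'

```text
time: 2.6
ee_pos: [0.3566, 0.1217, 0.2536]
tcp_rot: [180.0, 0.1, 166.4]
wrist_force: [1.9, 2.1, -0.4]
opening: 0.0852
grasp_force: 0.0
```

move_arm --offset '[[-3.3,-3.6,0],[-3.3,-3.6,0],[-3.3,-3.6,0],[-3.3,-3.6,0],[-3.3,-3.6,0]]' --twist '[[0,0,-0.05],[0,0,-0.05],[0,0,-0.05],[0,0,-0.05],[0,0,-0.05]]' --grip '[1,1,1,1,1]'

```text
time: 3.1
ee_pos: [0.4952, -0.0791, 0.2536]
tcp_rot: [-180.0, 0.1, -179.2]
wrist_force: [0.4, 0.1, 0.5]
opening: 0.0856
grasp_force: 0.0
```

move_arm --offset '[[-3.3,-3.6,0],[-2.3,-2.6,0],[0,0,0]]' --twist '[[0,0,0],[0,0,0],[0,0,0]]' --grip '[1,1,1]'

```text
time: 3.4
ee_pos: [0.553, -0.1412, 0.2512]
tcp_rot: [180.0, -0.1, -179.5]
wrist_force: [0.0, 0.6, -1.0]
opening: 0.0855
grasp_force: 0.0
```

```bash
python3 - <<'E'
from h import *
np.set_printoptions(precision=4,suppress=True)
print(bot.get_obs())
p,T=shot('wrist');save(p,'w1');print(T)
for k,z in dict(scoop_grip=.065,scoop_lip=.003,scoop=.003,trough=0,truffle0_center=.0155,truffle1_center=.0155,truffle2_center=.0155).items():
    for r in finder.pinpoint(p,k)[:3]: print(k,round(r['p'],2),np.array(r['position']),ray(p,T,r['position'],z),dep(p,T,r['position']))
# point cloud: trough rim (z 20..32mm)
v,u=np.mgrid[0:480,0:640];d=p['depth'];P=np.stack([(u-p['cx'])/K(p)*d,(v-p['cy'])/K(p)*d,d],-1)@T[:3,:3].T+T[:3,3]
box=(d>0)&(abs(P[...,0]-.535)<.06)&(abs(P[...,1]+.19)<.14)
for a,b in [(.021,.031),(.07,.1)]:
    m=box&(P[...,2]>a)&(P[...,2]<b)&(p['color'].min(-1)>150 if a<.05 else True)
    if m.sum()>20: print(m.sum(),cv2.minAreaRect(P[m][:,:2].astype(np.float32)*1000),np.median(P[m],0),np.percentile(P[m],[1,99],axis=0))
E
```

```text
{'time': 3.4, 'q': array([-14.3067,   7.9487,  13.0873,  95.2544,  -0.0259, -14.8385]), 'qd': array([ 2.3931, -4.0787, -3.2789,  1.6612,  0.6511,  2.1064]), 'joint_efforts': array([ -1.5532, -54.4155,  49.3013,  -0.5767,  -0.1406,  -0.4469]), 'ee_pos': array([ 0.553 , -0.1412,  0.2512]), 'tcp_rot': array([ 179.9954,   -0.1185, -179.4681]), 'wrist_force': array([ 0.024 ,  0.6186, -1.0101]), 'torque': array([ 0.0224,  0.0707, -0.0155]), 'grasp_force': 0.0, 'opening': 0.08548500023068675}
[[-0.0105  0.9567  0.291   0.4804]
 [ 0.9999  0.0099  0.0037 -0.1422]
 [ 0.0006  0.291  -0.9567  0.3726]
 [ 0.      0.      0.      1.    ]]
scoop_grip 0.58 [176.5 187.7] [ 0.5363 -0.2561  0.065 ] [ 0.5318 -0.247   0.0896]
scoop_lip 0.66 [278.3 181.7] [ 0.5408 -0.1825  0.003 ] [ 0.5375 -0.1802  0.0235]
scoop 0.65 [230.8 177.7] [ 0.5375 -0.227   0.003 ] [ 0.5372 -0.2265  0.0052]
trough 0.81 [281.5 180.5] [ 0.5401 -0.1797  0.    ] [ 0.536  -0.1771  0.0259]
truffle0_center 0.95 [292.6 184.2] [ 0.5409 -0.1681  0.0155] [ 0.5391 -0.1673  0.0263]
truffle0_center 0.45 [178. 185.] [ 0.5428 -0.2728  0.0155] [ 0.53   -0.2461  0.0886]
truffle0_center 0.24 [ 85.  336.8] [ 0.7012 -0.3836  0.0155] [ 0.7107 -0.3939  0.0002]
truffle1_center 0.82 [320.6 184.7] [ 0.5411 -0.1425  0.0155] [ 0.5393 -0.1425  0.026 ]
truffle2_center 0.78 [349.4 183.4] [ 0.5397 -0.1163  0.0155] [ 0.5378 -0.1171  0.0267]
truffle2_center 0.39 [347.2 384.5] [ 0.7566 -0.1119  0.0155] [ 0.7622 -0.1113  0.0082]
1366 ((538.6724243164062, -183.64913940429688), (170.4005584716797, 42.466896057128906), 86.74561309814453) [ 0.5235 -0.1775  0.0263] [[ 0.5137 -0.267   0.0241]
 [ 0.5629 -0.0987  0.0281]]
1042 ((535.5413818359375, -252.5228729248047), (16.150726318359375, 26.300695419311523), 86.70843505859375) [ 0.5342 -0.2496  0.0887] [[ 0.5224 -0.2601  0.0707]
 [ 0.548  -0.2443  0.0909]]
```

View pics/w1.png

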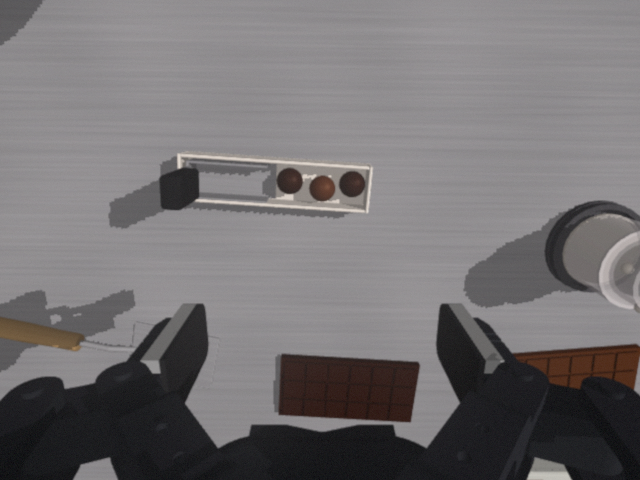

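The wrist picture shows the handle block at (180,187) and three truffles at (290,181), (322,188) and (352,184). The trough rim gives an axis of 86.75°.

move_arm --offset '[[0.4,-2.7,2.7],[0.5,-2.8,2.8],[0.5,-2.8,2.8],[0.4,-2.8,2.8],[0,0,0]]' --twist '[[0,0,0],[0,0,0],[0,0,0],[0,0,0.03],[0,0,0.036]]' --grip '[1,1,1,1,0.6]'

```text
time: 4.3
ee_pos: [0.5323, -0.2509, 0.1382]
tcp_rot: [179.9, -0.3, 176.7]
wrist_force: [-0.4, 0.2, -0.8]
opening: 0.0732
grasp_force: 0.0
```

move_arm --offset '[[0,0,0],[0,0,0],[0,0,0]]' --twist '[[0,0,0],[0,0,0],[0,0,0]]' --grip '[0.6,0.6,0.6]'

```text
time: 4.6
ee_pos: [0.5351, -0.2489, 0.1434]
tcp_rot: [-180.0, 0.1, 177.0]
wrist_force: [0.3, -0.2, 0.8]
opening: 0.051
grasp_force: 0.0
```

```bash
cat >> h.py <<'E'
def plan(pos=None,Rt=None):
    o=bot.get_obs();R0=R.from_euler('xyz',o['tcp_rot'],degrees=True)
    print('t',o['time'],'tcp',np.round(o['ee_pos'],4),'rot',np.round(o['tcp_rot'],2),'open',o['opening'],'F',np.round(o['wrist_force'],1),'q',np.round(o['q'],1))
    if pos is not None: print('offset cm',np.round(R0.inv().apply(np.array(pos)-o['ee_pos'])*100,2))
    if Rt is not None: print('twist',np.round((R0.inv()*Rt).as_rotvec(),3))
E
python3 - <<'E'
from h import *
p,T=shot('wrist');save(p,'w2')
v,u=np.mgrid[0:480,0:640];d=p['depth'];P=np.stack([(u-p['cx'])/K(p)*d,(v-p['cy'])/K(p)*d,d],-1)@T[:3,:3].T+T[:3,3]
m=(d>0)&(abs(P[...,0]-.535)<.025)&(abs(P[...,1]+.252)<.025)&(P[...,2]>.084)&(P[...,2]<.095)
print(m.sum());print(cv2.minAreaRect(P[m][:,:2].astype(np.float32)*1000))
plan([.5353,-.2525,.07],R.from_euler('xyz',[180,0,176.75],degrees=True))
E
```

```text
1653
((534.9629516601562, -252.8917694091797), (15.791289329528809, 25.96673583984375), 87.25082397460938)
t 4.65 tcp [ 0.5351 -0.2489  0.1433] rot [-1.7997e+02  9.0000e-02  1.7701e+02] open 0.05129891998684714 F [-0.9 -0.4 -1. ] q [-24.9   9.6   3.   83.3   0.  -22. ]
offset cm [-0.03 -0.36  7.33]
twist [-0.001  0.002  0.005]
```

View pics/w2.png

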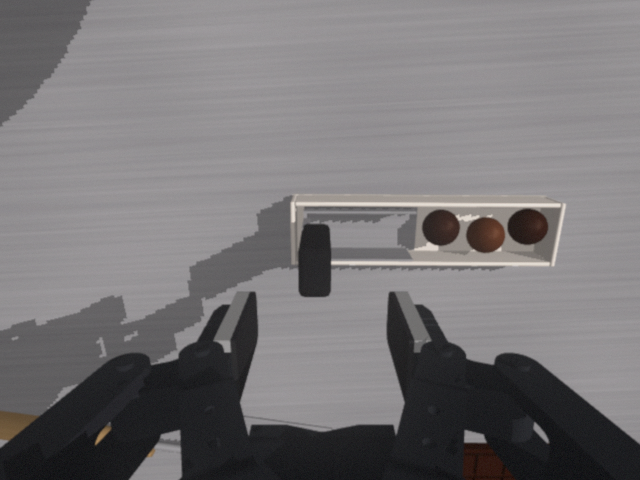

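The handle block is at (315,260) between the pads, offset 4 mm. I'll descend and grip.

move_arm --offset '[[0,-0.4,1.2],[0,0,2],[0,0,2],[0,0,2],[0,0,0]]' --twist '[[0,0,0],[0,0,0],[0,0,0],[0,0,0],[0,0,0]]' --grip '[0.6,0.6,0.6,0.6,0.6]' --force 70

```text
time: 5.15
ee_pos: [0.5329, -0.2526, 0.0668]
tcp_rot: [179.9, -0.3, 177.0]
wrist_force: [-0.4, 0.4, -0.6]
opening: 0.0512
grasp_force: 0.0
```

move_arm --offset '[[0,0,0],[0,0,0],[0,0,0],[0,0,0],[0,0,0]]' --twist '[[0,0,0],[0,0,0],[0,0,0],[0,0,0],[0,0,0]]' --grip '[0,0,0,0,0]'

```text
time: 5.65
ee_pos: [0.535, -0.2537, 0.0716]
tcp_rot: [-179.9, 0.1, 176.9]
wrist_force: [-0.5, 0.3, 6.3]
opening: 0.015
grasp_force: 68.8
```

```bash
python3 - <<'E'
from h import *
plan([.535,-.2529,.071],R.from_euler('xyz',[180,0,176.9],degrees=True));print(bot.get_obs()['grasp_force'])
E
```

```text
t 5.65 tcp [ 0.535  -0.2537  0.0716] rot [-1.7995e+02  1.1000e-01  1.7692e+02] open 0.01499189509112484 F [-0.5  0.3  6.3] q [-25.4  10.9  -3.4  75.5  -0.  -22.3]
offset cm [0.   0.08 0.06]
twist [-0.001  0.002  0.   ]
68.84680151939392
```

move_arm --offset '[[0,1,0],[0,1.5,0],[0,1.5,0],[0,1.5,0],[0,1,0]]' --twist '[[0,0,0],[0,0,0],[0,0,0],[0,0,0],[0,0,0]]' --grip '[0,0,0,0,0]'

```text
time: 6.15
ee_pos: [0.5385, -0.1887, 0.0715]
tcp_rot: [-179.9, 0.1, 176.9]
wrist_force: [-0.6, -3.4, 4.5]
opening: 0.0152
grasp_force: 69.6
```

move_arm --offset '[[0,0.5,0],[0,0.5,0],[0,0.5,0],[0,0.2,0],[0,0,0]]' --twist '[[0,0,0],[0,0,0],[0,0,0],[0,0,0],[0,0,0]]' --grip '[0,0,0,0,0]'

```text
time: 6.65
ee_pos: [0.5394, -0.1721, 0.0715]
tcp_rot: [-179.9, 0.1, 176.9]
wrist_force: [-0.6, -2.3, 6.5]
opening: 0.0153
grasp_force: 69.8
```

```bash
python3 - <<'E'
from h import *
plan([.535+.084*.0537,-.2529+.084,.071],R.from_euler('xyz',[180,0,176.9],degrees=True))
p,T=shot('wrist');save(p,'w3')
for k in range(3):
    for r in finder.pinpoint(p,f'truffle{k}_center')[:3]: print(k,round(r['p'],2),np.round(r['position']),dep(p,T,r['position']).round(4))
E
```

```text
t 6.65 tcp [ 0.5394 -0.1721  0.0715] rot [-1.7990e+02  1.2000e-01  1.7691e+02] open 0.015309734634389425 F [-0.6 -2.3  6.5] q [-17.7   7.4  -7.4  75.   -0.1 -14.6]
offset cm [0.01 0.32 0.05]
twist [-0.002  0.002  0.   ]
0 0.86 [348. 282.] [ 0.5403 -0.1604  0.0282]
0 0.47 [377. 265.] [ 0.5367 -0.1457  0.0182]
1 0.86 [396. 276.] [ 0.5386 -0.1383  0.0272]
2 0.58 [442. 267.] [ 0.5354 -0.1176  0.0273]
```

View pics/w3.png

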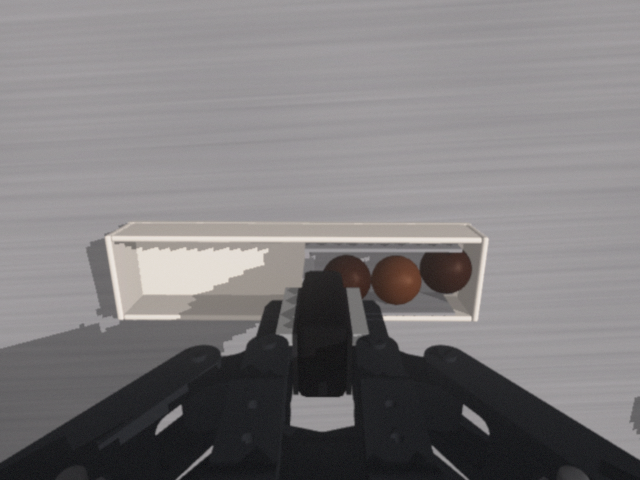

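All three truffles (348,280), (396,278) and (445,268) are on the pan. Next I'll tilt the mouth up about the rear edge and lift.

move_arm --offset '[[0,-0.5,-0.12],[0,-0.52,-0.14],[0,-0.52,-0.14],[0,-0.52,-0.14],[0,-0.52,-0.14]]' --twist '[[-0.075,0,0],[-0.075,0,0],[-0.075,0,0],[-0.075,0,0],[-0.075,0,0]]' --grip '[0,0,0,0,0]'

```text
time: 7.35
ee_pos: [0.5374, -0.1981, 0.0733]
tcp_rot: [158.4, 0.0, 176.9]
wrist_force: [0.5, -0.1, -0.9]
opening: 0.0152
grasp_force: 68.8
```

move_arm --offset '[[0,0,0],[0,0.3,-0.8],[0,0.6,-1.5],[0,0.7,-1.9],[0,0.7,-1.9]]' --twist '[[0,0,0],[0,0,0],[0,0,0],[0,0,0],[0,0,0]]' --grip '[0,0,0,0,0]'

```text
time: 7.85
ee_pos: [0.5376, -0.198, 0.141]
tcp_rot: [158.6, 0.1, 177.0]
wrist_force: [-0.6, 0.1, -0.7]
opening: 0.0153
grasp_force: 68.9
```

move_arm --offset '[[0,0.7,-1.9],[0,0.7,-1.9],[0,0.7,-1.9],[0,0.3,-0.8],[0,0,0]]' --twist '[[0,0,0],[0,0,0],[0,0,0],[0,0,0],[0,0,0]]' --grip '[0,0,0,0,0]'

```text
time: 8.35
ee_pos: [0.5378, -0.2, 0.21]
tcp_rot: [158.6, 0.2, 177.0]
wrist_force: [-0.7, -0.3, -1.7]
opening: 0.0153
grasp_force: 68.9
```

```bash
python3 - <<'E'
from h import *
plan()
p,T=shot('wrist');save(p,'w4')
for k in range(3):
    for r in finder.pinpoint(p,f'truffle{k}_center')[:2]: print(k,round(r['p'],2),np.round(r['position']),dep(p,T,r['position']).round(4))
q,Tq=shot('top')
v,u=np.mgrid[0:480,0:640];d=q['depth'];P=np.stack([(u-q['cx'])/K(q)*d,(v-q['cy'])/K(q)*d,d],-1)@Tq[:3,:3].T+Tq[:3,3]
w=(d>0)&(np.hypot(P[...,0]-.6,P[...,1]-.127)<.06)
for a,b in [(.086,.1),(.05,.075),(.008,.02)]:
    m=w&(P[...,2]>a)&(P[...,2]<b);
    if m.sum()>5: print(a,m.sum(),cv2.minEnclosingCircle(P[m][:,:2].astype(np.float32)*1000))
r=finder.pinpoint(q,'jar_rim');print([(x['p'],ray(q,Tq,x['position'],.093)) for x in r])
E
```

```text
t 8.35 tcp [ 0.5378 -0.2     0.21  ] rot [158.63   0.19 176.97] open 0.015258711869732022 F [-0.7 -0.3 -1.7] q [-29.1  15.7  15.3  99.2  19.2 -27.7]
0 0.8 [336. 280.] [ 0.5261 -0.1879  0.1961]
1 0.68 [383. 280.] [ 0.5389 -0.1579  0.1796]
2 0.8 [431. 268.] [ 0.5343 -0.1378  0.187 ]
0.086 222 ((600.7879638671875, 127.05475616455078), 30.9816951751709)
0.05 374 ((600.1696166992188, 128.45248413085938), 36.467262268066406)
0.008 541 ((602.3923950195312, 131.05816650390625), 48.51552200317383)
[(0.85, array([0.60597395, 0.12791776, 0.093     ]))]
```

View pics/w4.png

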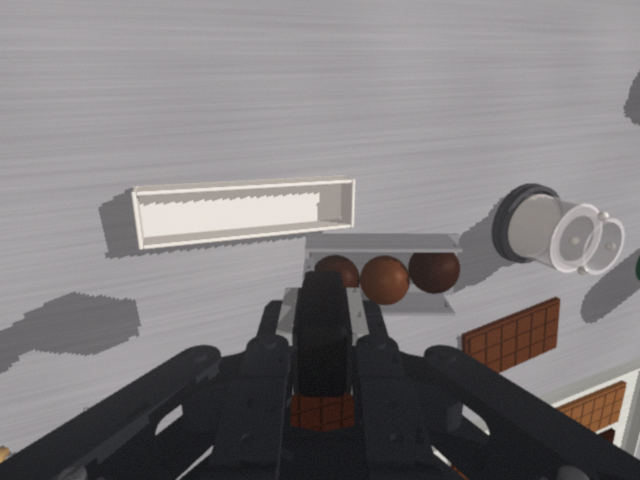

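All three truffles sit in the tilted scoop at (336,280), (385,280) and (433,268), and the trough is empty. I'll carry it toward the canister.

move_arm --offset '[[-0.3,1.0,0.4],[-0.55,2.0,0.8],[-0.85,3.0,1.2],[-0.9,3.3,1.3],[-0.8,3.0,1.2]]' --twist '[[0,0,0],[0,0,0],[0,0,0],[0,0,0],[0,0,0]]' --grip '[0,0,0,0,0]'

```text
time: 9.15
ee_pos: [0.5786, -0.0678, 0.2068]
tcp_rot: [158.5, -0.0, 176.9]
wrist_force: [0.1, 0.1, -1.0]
opening: 0.0153
grasp_force: 68.9
```

move_arm --offset '[[-0.6,2.2,0.85],[-0.4,1.3,0.5],[-0.2,0.8,0.3],[0,0,0],[0,0,0]]' --twist '[[0,0,0],[0,0,0],[0,0,0],[0,0,0],[0,0,0]]' --grip '[0,0,0,0,0]'

```text
time: 9.65
ee_pos: [0.5927, -0.0252, 0.2073]
tcp_rot: [158.5, -0.0, 176.9]
wrist_force: [0.3, 0.3, -1.8]
opening: 0.015
grasp_force: 68.9
```

```bash
python3 - <<'E'
from h import *
p,T=shot('wrist');save(p,'w5')
v,u=np.mgrid[0:480,0:640];d=p['depth'];P=np.stack([(u-p['cx'])/K(p)*d,(v-p['cy'])/K(p)*d,d],-1)@T[:3,:3].T+T[:3,3]
w=(d>0)&(np.hypot(P[...,0]-.6015,P[...,1]-.128)<.06)
for a,b in [(.088,.097),(.05,.075),(.008,.02)]:
    m=w&(P[...,2]>a)&(P[...,2]<b)
    if m.sum()>5: print(a,m.sum(),cv2.minEnclosingCircle(P[m][:,:2].astype(np.float32)*1000))
o=bot.get_obs();Rt=R.from_euler('xyz',o['tcp_rot'],degrees=True)
lip=o['ee_pos']+Rt.apply([0,.068,.0685]);print('lip pred',lip)
for k in ['jar_rim','scoop_lip','truffle0_center','truffle1_center','truffle2_center']:
    for r in finder.pinpoint(p,k)[:2]: print(k,round(r['p'],2),np.round(r['position']),ray(p,T,r['position'],.093 if k=='jar_rim' else lip[2]),dep(p,T,r['position']))
plan([.596,.0267,.141])
E
```

```text
0.088 1319 ((600.30810546875, 125.816650390625), 29.10687255859375)
0.05 2776 ((598.8560180664062, 125.3046875), 35.996238708496094)
0.008 1295 ((598.1188354492188, 124.05145263671875), 44.782814025878906)
lip pred [0.59747876 0.0628039  0.16846172]
jar_rim 0.83 [453. 218.] [0.60074836 0.12410452 0.093     ] [0.6112745  0.14810555 0.06425089]
scoop_lip 0.83 [456. 266.] [0.5997567  0.06478034 0.16846172] [0.59009534 0.04945856 0.18629721]
truffle0_center 0.79 [336. 279.] [ 0.59285502 -0.00259413  0.16846172] [ 0.58101651 -0.01249599  0.1923197 ]
truffle1_center 0.74 [382. 278.] [0.59703663 0.02115082 0.16846172] [0.5927426  0.01646525 0.17666011]
truffle1_center 0.49 [392. 339.] [0.63297727 0.02722478 0.16846172] [ 0.58306951 -0.01290146  0.23407534]
truffle2_center 0.82 [432. 266.] [0.59676087 0.04973541 0.16846172] [0.58820156 0.03727386 0.18486047]
t 9.95 tcp [ 0.5927 -0.0252  0.2074] rot [ 1.5852e+02 -1.0000e-02  1.7686e+02] open 0.015352277454798167 F [ 0.2 -0.4 -1.8] q [-11.7  12.2  11.1  92.2  21.2  -9.2]
offset cm [-0.05  2.41  8.08]
```

View pics/w5.png

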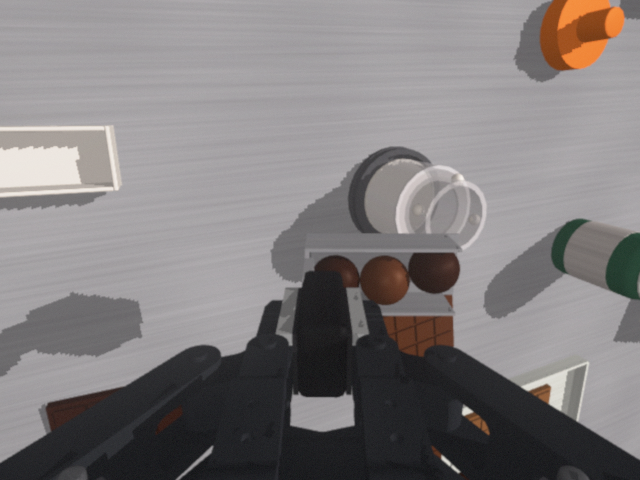

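Truffles still loaded; canister mouth at about (440,210), true centre (0.600, 0.1265). I'll bring the lip over the near side of the mouth and tip slowly about the lip.

move_arm --offset '[[0.1,0.3,0.9],[0,0.6,2.2],[0,0.6,2.4],[0,0.4,1.7],[0,0.25,0.8]]' --twist '[[0,0,0],[0,0,0],[0,0,0],[0,0,0],[0,0,0]]' --grip '[0,0,0,0,0]'

```text
time: 10.45
ee_pos: [0.5935, 0.0258, 0.1388]
tcp_rot: [158.5, -0.1, 177.0]
wrist_force: [-0.3, 0.0, -2.1]
opening: 0.0153
grasp_force: 68.9
```

move_arm --offset '[[0,0,0],[0,0,0],[0,0,0]]' --twist '[[0,0,0],[0,0,0],[0,0,0]]' --grip '[0,0,0]'

```text
time: 10.75
ee_pos: [0.5948, 0.0243, 0.1418]
tcp_rot: [158.5, 0.1, 176.9]
wrist_force: [-0.1, -0.9, -1.7]
opening: 0.0154
grasp_force: 68.9
```

```bash
python3 - <<'E'
from h import *
o=bot.get_obs();Rt=R.from_euler('xyz',o['tcp_rot'],degrees=True);lip=o['ee_pos']+Rt.apply([0,.068,.0685]);print('lip pred',lip)
plan(o['ee_pos']+np.array([.5993,.1135,.102])-lip)
p,T=shot('wrist')
for k in ['scoop_lip','truffle0_center','truffle1_center','truffle2_center','jar_rim']:
    for r in finder.pinpoint(p,k)[:1]: print(k,round(r['p'],2),np.round(r['position']),ray(p,T,r['position'],.093 if k=='jar_rim' else lip[2]))
E
```

```text
lip pred [0.59968418 0.11251915 0.10292758]
t 10.75 tcp [0.5948 0.0243 0.1418] rot [1.5852e+02 8.0000e-02 1.7689e+02] open 0.015377502809819437 F [-0.1 -0.9 -1.7] q [-7.  10.8  2.2 82.8 21.4 -4.1]
offset cm [0.04 0.06 0.12]
scoop_lip 0.77 [455. 266.] [0.60165922 0.11358243 0.10292758]
truffle0_center 0.85 [334. 284.] [0.59729123 0.04537765 0.10292758]
truffle1_center 0.93 [382. 276.] [0.59855374 0.07082851 0.10292758]
truffle2_center 0.86 [430. 267.] [0.5993544  0.09842646 0.10292758]
jar_rim 0.93 [463. 255.] [0.60151043 0.12703316 0.093     ]
```

move_arm --offset '[[0,0.5,-0.4],[0,0.5,-0.4],[0,0.5,-0.4],[0,0.52,-0.4],[0,0,0]]' --twist '[[0.075,0,0],[0.075,0,0],[0.075,0,0],[0.075,0,0],[0,0,0]]' --grip '[0,0,0,0,0]'

```text
time: 11.55
ee_pos: [0.5956, 0.0416, 0.1625]
tcp_rot: [175.8, 0.1, 177.1]
wrist_force: [-0.0, -0.6, -1.0]
opening: 0.0152
grasp_force: 68.8
```

move_arm --offset '[[0,0.21,-0.2],[0,0.21,-0.2],[0,0.21,-0.2],[0,0.21,-0.2],[0,0.21,-0.2]]' --twist '[[0.03,0,0],[0.03,0,0],[0.03,0,0],[0.03,0,0],[0.03,0,0]]' --grip '[0,0,0,0,0]'

```text
time: 12.05
ee_pos: [0.5958, 0.0504, 0.1717]
tcp_rot: [-175.6, -0.0, 176.9]
wrist_force: [-0.8, -0.4, -1.1]
opening: 0.0154
grasp_force: 68.8
```

move_arm --offset '[[0,0.21,-0.2],[0,0.21,-0.2],[0,0.21,-0.2],[0,0.21,-0.2],[0,0.21,-0.2]]' --twist '[[0.03,0,0],[0.03,0,0],[0.03,0,0],[0.03,0,0],[0.03,0,0]]' --grip '[0,0,0,0,0]'

```text
time: 12.55
ee_pos: [0.5965, 0.0623, 0.1803]
tcp_rot: [-167.0, 0.0, 176.9]
wrist_force: [-0.4, -0.1, -0.3]
opening: 0.0151
grasp_force: 68.7
```

move_arm --offset '[[0,0.53,-0.49],[0,0.53,-0.49],[0,0.53,-0.49],[0,0.53,-0.49],[0,0.53,-0.49]]' --twist '[[0.075,0,0],[0.075,0,0],[0.075,0,0],[0.075,0,0],[0.075,0,0]]' --grip '[0,0,0,0,0]'

```text
time: 13.05
ee_pos: [0.5985, 0.0961, 0.1937]
tcp_rot: [-145.4, 0.1, 177.0]
wrist_force: [-0.1, -0.1, -1.2]
opening: 0.0153
grasp_force: 68.8
```

```bash
python3 - <<'E'
from h import *
o=bot.get_obs();Rt=R.from_euler('xyz',o['tcp_rot'],degrees=True);lip=o['ee_pos']+Rt.apply([0,.068,.0685]);print('lip pred',lip)
plan()
p,T=shot('wrist');c=np.zeros((480,800,3),np.uint8);a=p['color'][:,:,::-1]
q,Tq=shot('top');b=q['color'][:,:,::-1]; s,Ts=shot('scene');e=s['color'][:,:,::-1]
c[:300,:400]=cv2.resize(a,(400,300));c[:300,400:]=cv2.resize(b[150:320,150:377],(400,300),interpolation=2);c[300:,:400]=cv2.resize(e[190:280,310:510],(400,180));
cv2.imwrite('pics/m6.png',c)
for k in range(3):
  for n,P,TT in (('w',p,T),('t',q,Tq)):
    for r in finder.pinpoint(P,f'truffle{k}_center')[:2]: print(n,k,round(r['p'],2),np.round(r['position']),ray(P,TT,r['position'],.03))
E
```

```text
lip pred [0.59956526 0.11314722 0.09873875]
t 13.05 tcp [0.5985 0.0961 0.1937] rot [-1.4541e+02  9.0000e-02  1.7696e+02] open 0.015293336465190014 F [-0.1 -0.1 -1.2] q [ 22.   24.5  21.2 102.9 -31.   29.6]
w 1 0.81 [474. 236.] [0.60364044 0.10571864 0.03      ]
t 2 0.48 [252. 242.] [0.59875831 0.14705605 0.03      ]
```

View pics/m6.png

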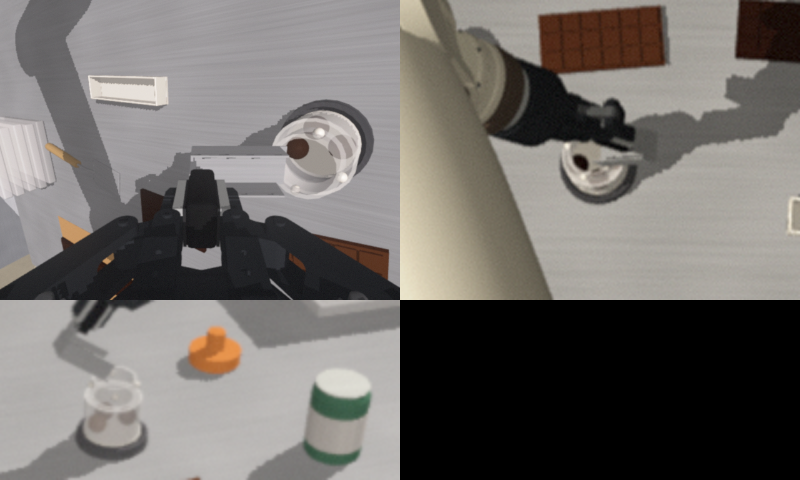

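Two or more truffles show inside the canister (wrist view at (298,148), plus two blobs in the scene view), and the scoop is empty. I'll retract, level the scoop and bring it over free bench.

move_arm --offset '[[0,-1.6,0],[0,-2.8,0],[0,-2.8,0],[0,0,0],[0,0,0]]' --twist '[[0,0,0],[0,0,0],[-0.12,0,0],[-0.12,0,0],[-0.12,0,0]]' --grip '[0,0,0,0,0]'

```text
time: 14.0
ee_pos: [0.5951, 0.0346, 0.2364]
tcp_rot: [-166.5, 0.2, 176.9]
wrist_force: [-0.7, 0.6, -2.1]
opening: 0.0152
grasp_force: 68.9
```

move_arm --offset '[[0,0,0],[0,0,0],[1,-0.7,1],[2.2,-1.5,2.8],[2.2,-1.5,2.8]]' --twist '[[-0.12,0,0],[-0.123,0,0],[0,0,0],[0,0,0],[0,0,0]]' --grip '[0,0,0,0,0]'

```text
time: 14.5
ee_pos: [0.5385, 0.0005, 0.1681]
tcp_rot: [179.9, 0.2, 176.9]
wrist_force: [-0.3, -0.5, -1.0]
opening: 0.0149
grasp_force: 69.0
```

move_arm --offset '[[2.2,-1.5,2.8],[2.2,-1.5,2.8],[1.2,-0.8,1.5],[0,0,0],[0,0,0]]' --twist '[[0,0,0],[0,0,0],[0,0,0],[0,0,0],[0,0,0]]' --grip '[0,0,0,0,0]'

```text
time: 15.0
ee_pos: [0.4816, -0.0331, 0.0979]
tcp_rot: [179.8, 0.1, 176.9]
wrist_force: [0.3, -0.2, -1.0]
opening: 0.0152
grasp_force: 68.9
```

```bash
python3 - <<'E'
from h import *
o=bot.get_obs();plan([o['ee_pos'][0],o['ee_pos'][1],.069],R.from_euler('xyz',[180,0,o['tcp_rot'][2]],degrees=True))
q,T=shot('top')
for k in range(3):
    for r in finder.pinpoint(q,f'truffle{k}_center')[:3]: print(k,round(r['p'],2),np.round(r['position']),ray(q,T,r['position'],.03))
v,u=np.mgrid[0:480,0:640];d=q['depth'];P=np.stack([(u-q['cx'])/K(q)*d,(v-q['cy'])/K(q)*d,d],-1)@T[:3,:3].T+T[:3,3]
w=(d>0)&(np.hypot(P[...,0]-.46,P[...,1]-.32)<.06)
for a,b in [(.042,.06),(.017,.03)]:
    m=w&(P[...,2]>a)&(P[...,2]<b)
    if m.sum()>5: print(a,m.sum(),cv2.minEnclosingCircle(P[m][:,:2].astype(np.float32)*1000))
b=q['color'][:,:,::-1];cv2.imwrite('pics/t7.png',cv2.resize(b[150:350,120:400],None,fx=2.5,fy=2.5,interpolation=2))
E
```

```text
t 15.0 tcp [ 0.4816 -0.0331  0.0979] rot [1.7984e+02 1.3000e-01 1.7686e+02] open 0.015216557536526424 F [ 0.3 -0.2 -1. ] q [ -4.   -4.5 -16.6  77.8   0.2  -0.9]
offset cm [ 0.01 -0.01  2.89]
twist [0.003 0.002 0.   ]
1 0.4 [271. 241.] [0.60123914 0.108066   0.03      ]
2 0.42 [251. 244.] [0.5933121  0.14768272 0.03      ]
0.042 141 ((459.0321960449219, 327.4347839355469), 13.341069221496582)
0.017 838 ((458.6318664550781, 327.7403259277344), 36.772438049316406)
```

View pics/t7.png

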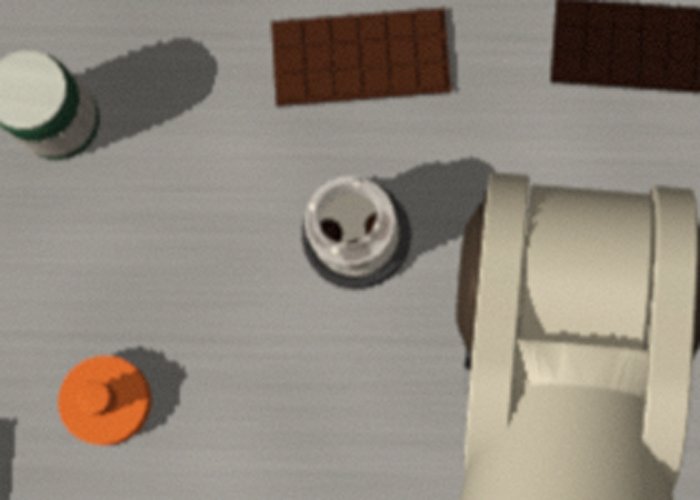

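Two truffles are visible in the canister at (332,230) and (370,222), none spilled, and the lid is at (0.459, 0.327). I'll set the scoop down.

move_arm --offset '[[0,0,1],[0,0,1],[0,0,0.6],[0,0,0.2],[0,0,0]]' --twist '[[0.003,0.002,0],[0,0,0],[0,0,0],[0,0,0],[0,0,0]]' --grip '[0,0,0,0,0]'

```text
time: 15.7
ee_pos: [0.481, -0.0322, 0.0686]
tcp_rot: [180.0, -0.1, 176.9]
wrist_force: [-3.2, 0.8, 4.8]
opening: 0.0154
grasp_force: 69.7
```

move_arm --offset '[[0,0,0.1],[0,0,0],[0,0,0]]' --twist '[[0,0,0],[0,0,0],[0,0,0]]' --grip '[0,0,0]'

```text
time: 16.0
ee_pos: [0.481, -0.0323, 0.0685]
tcp_rot: [180.0, -0.1, 176.9]
wrist_force: [-6.8, 1.5, 13.8]
opening: 0.0156
grasp_force: 71.2
```

move_arm --offset '[[0,0,-0.1],[0,0,0],[0,0,0],[0,0,0],[0,0,0]]' --twist '[[0,0,0],[0,0,0],[0,0,0],[0,0,0],[0,0,0]]' --grip '[0,0.3,0.6,0.6,0.6]'

```text
time: 16.5
ee_pos: [0.4811, -0.0324, 0.0683]
tcp_rot: [-180.0, -0.1, 176.9]
wrist_force: [0.8, -0.0, -0.5]
opening: 0.051
grasp_force: 0.0
```

move_arm --offset '[[0,0,-1],[0,0,-2],[0,0,-3],[0,0,-4],[0,0,-4]]' --twist '[[0,0,0],[0,0,0],[0,0,0],[0,0,0],[0,0,0]]' --grip '[0.6,0.6,0.6,0.6,0.6]'

```text
time: 17.0
ee_pos: [0.4811, -0.0324, 0.2105]
tcp_rot: [-180.0, -0.1, 176.9]
wrist_force: [1.4, -0.3, -0.1]
opening: 0.0515
grasp_force: 0.0
```

```bash
python3 - <<'E'
from h import *
plan([.4588,.3275,.15])
p,T=shot('wrist');save(p,'w8')
v,u=np.mgrid[0:480,0:640];d=p['depth'];P=np.stack([(u-p['cx'])/K(p)*d,(v-p['cy'])/K(p)*d,d],-1)@T[:3,:3].T+T[:3,3]
m=(d>0)&(np.hypot(P[...,0]-.481,P[...,1]+.032)<.04)&(P[...,2]>.05)&(P[...,2]<.1)
print(m.sum(),np.median(P[m],0),cv2.minAreaRect(P[m&(P[...,2]>.08)][:,:2].astype(np.float32)*1000))
print([(round(r['p'],2),ray(p,T,r['position'],.003)) for r in finder.pinpoint(p,'scoop')[:2]])
E
```

```text
t 17.0 tcp [ 0.4811 -0.0324  0.2105] rot [-1.8000e+02 -1.1000e-01  1.7691e+02] open 0.05153380754506892 F [ 1.4 -0.3 -0.1] q [-3.9 -4.9 -4.5 90.5 -0.  -0.8]
offset cm [ 4.15 35.82  6.06]
1118 [ 0.47689715 -0.03252612  0.08603496] ((480.7845458984375, -32.75495529174805), (15.267544746398926, 25.24458122253418), 87.23782348632812)
[(0.83, array([ 0.48339284, -0.00464236,  0.003     ]))]
```

The scoop stands free and upright. Now for the lid.

move_arm --offset '[[0.3,2.5,0.4],[0.5,4.5,0.7],[0.5,4.5,0.7],[0.5,4.5,0.7],[0.5,4.5,0.7]]' --twist '[[0,0,0],[0,0,0],[0,0,0],[0,0,0],[0,0,0]]' --grip '[0.6,0.6,0.6,0.6,0.6]'

```text
time: 17.6
ee_pos: [0.469, 0.1752, 0.1767]
tcp_rot: [180.0, -0.1, 176.9]
wrist_force: [0.5, 0.3, 0.4]
opening: 0.0512
grasp_force: 0.0
```

move_arm --offset '[[0.5,4.5,0.7],[0.5,4.5,0.7],[0.5,4.0,0.7],[0.3,2.3,0.4],[0,0,0]]' --twist '[[0,0,0],[0,0,0],[0,0,0],[0,0,0],[0,0,0]]' --grip '[0.6,0.6,0.6,0.6,0.6]'

```text
time: 18.1
ee_pos: [0.4587, 0.3296, 0.1506]
tcp_rot: [-180.0, -0.2, 177.1]
wrist_force: [-0.7, -0.2, -0.1]
opening: 0.0511
grasp_force: 0.0
```

move_arm --offset '[[0,0,0],[0,0,0]]' --twist '[[0,0,0],[0,0,0]]' --grip '[0.6,0.6]'

```text
time: 18.3
ee_pos: [0.4598, 0.3264, 0.152]
tcp_rot: [-180.0, -0.1, 176.9]
wrist_force: [0.3, -1.0, 0.5]
opening: 0.0514
grasp_force: 0.0
```

```bash
python3 - <<'E'
from h import *
p,T=shot('wrist');save(p,'w9')
v,u=np.mgrid[0:480,0:640];d=p['depth'];P=np.stack([(u-p['cx'])/K(p)*d,(v-p['cy'])/K(p)*d,d],-1)@T[:3,:3].T+T[:3,3]
w=(d>0)&(np.hypot(P[...,0]-.459,P[...,1]-.3275)<.06)
for a,b in [(.047,.056),(.018,.027)]:
    m=w&(P[...,2]>a)&(P[...,2]<b)
    if m.sum()>5: print(a,m.sum(),cv2.minEnclosingCircle(P[m][:,:2].astype(np.float32)*1000))
for k,z in (('lid',0),('lid_knob',.05)): print([(round(r['p'],2),ray(p,T,r['position'],z)) for r in finder.pinpoint(p,k)[:2]])
plan([.4588,.3275,.047])
E
```

```text
0.047 1378 ((458.5755310058594, 326.28546142578125), 12.89686107635498)
0.018 7223 ((459.0774841308594, 326.3156433105469), 36.21628952026367)
[(0.55, array([0.45927346, 0.32767963, 0.        ]))]
[(0.98, array([0.45960173, 0.32736665, 0.05      ]))]
t 18.45 tcp [0.46   0.3264 0.1521] rot [ 1.7998e+02 -8.0000e-02  1.7684e+02] open 0.05087233413733043 F [-0.5 -0.2  0.3] q [35.3  6.1  0.1 84.1  0.1 38.5]
offset cm [ 0.11  0.1  10.51]
```

move_arm --offset '[[0.1,0,2],[0,0,3],[0,0,3],[0,0,1.8],[0,0,0.6]]' --twist '[[0,0,0],[0,0,0],[0,0,0],[0,0,0],[0,0,0]]' --grip '[0.6,0.6,0.6,0.6,0.6]' --force 80

```text
time: 18.95
ee_pos: [0.4577, 0.326, 0.0457]
tcp_rot: [-179.9, -0.2, 176.9]
wrist_force: [0.1, -0.6, -0.6]
opening: 0.0513
grasp_force: 0.0
```

move_arm --offset '[[0,0,0],[0,0,0],[0,0,0],[0,0,0],[0,0,0]]' --twist '[[0,0,0],[0,0,0],[0,0,0],[0,0,0],[0,0,0]]' --grip '[0.6,0.2,0.2,0,0]'

```text
time: 19.45
ee_pos: [0.4592, 0.3278, 0.0495]
tcp_rot: [179.9, 0.0, 176.9]
wrist_force: [-0.8, -0.9, 6.6]
opening: 0.0237
grasp_force: 78.2
```

```bash
python3 - <<'E'
from h import *
plan();print(bot.get_obs()['grasp_force'])
E
```

```text
t 19.45 tcp [0.4592 0.3278 0.0495] rot [1.7991e+02 2.0000e-02 1.7691e+02] open 0.023669321134022408 F [-0.8 -0.9  6.6] q [35.5  7.9 -9.4 72.7  0.1 38.6]
78.17595362663269
```

move_arm --offset '[[0,0,-1],[0,0,-3],[0,0,-4],[0,0,-4],[-1.5,-1,-2]]' --twist '[[0,0,0],[0,0,0],[0,0,0],[0,0,0],[0,0,0]]' --grip '[0,0,0,0,0]'

```text
time: 19.95
ee_pos: [0.4731, 0.3177, 0.1927]
tcp_rot: [179.8, 0.1, 177.0]
wrist_force: [0.2, 0.9, -0.4]
opening: 0.0237
grasp_force: 78.5
```

move_arm --offset '[[-3.5,-2.3,0],[-3.8,-2.5,0],[-3.8,-2.5,0],[-2,-1.2,0],[0,0,0]]' --twist '[[0,0,0],[0,0,0],[0,0,0],[0,0,0],[0,0,0]]' --grip '[0,0,0,0,0]'

```text
time: 20.45
ee_pos: [0.6014, 0.2225, 0.1873]
tcp_rot: [-180.0, -0.1, 176.7]
wrist_force: [-0.7, 1.0, -1.1]
opening: 0.0232
grasp_force: 78.6
```

move_arm --offset '[[0,0,0],[0,0,0],[0,0,0]]' --twist '[[0,0,0],[0,0,0],[0,0,0]]' --grip '[0,0,0]'

```text
time: 20.75
ee_pos: [0.5986, 0.2255, 0.1879]
tcp_rot: [180.0, -0.1, 177.0]
wrist_force: [0.3, -0.9, -0.3]
opening: 0.024
grasp_force: 78.6
```

```bash
python3 - <<'E'
from h import *
p,T=shot('wrist');save(p,'w10')
v,u=np.mgrid[0:480,0:640];d=p['depth'];P=np.stack([(u-p['cx'])/K(p)*d,(v-p['cy'])/K(p)*d,d],-1)@T[:3,:3].T+T[:3,3]
w=(d>0)&(np.hypot(P[...,0]-.6,P[...,1]-.1265)<.05)
for a,b in [(.089,.097),(.077,.084),(.062,.07),(.055,.065),(.01,.018)]:
    m=w&(P[...,2]>a)&(P[...,2]<b)
    if m.sum()>5:
        Q=P[m][:,:2]; A=np.c_[2*Q,np.ones(len(Q))];s=np.linalg.lstsq(A,(Q**2).sum(1),rcond=None)[0]
        print(a,m.sum(),cv2.minEnclosingCircle(Q.astype(np.float32)*1000),s[:2],np.percentile(Q,[1,99],axis=0).ravel())
print('rim',[(round(r['p'],2),ray(p,T,r['position'],.093)) for r in finder.pinpoint(p,'jar_rim')[:2]])
zl=bot.get_obs()['ee_pos'][2]
print('knob',[(round(r['p'],2),ray(p,T,r['position'],zl+.0005)) for r in finder.pinpoint(p,'lid_knob')[:1]])
l=(d>0)&(np.hypot(P[...,0]-bot.get_obs()['ee_pos'][0],P[...,1]-bot.get_obs()['ee_pos'][1])<.05)&(p['color'][...,0]>p['color'][...,2]*1.8)&(abs(P[...,2]-(zl-.0275))<.005)
Q=P[l];print('lid top',l.sum(),cv2.minEnclosingCircle(Q[:,:2].astype(np.float32)*1000));c=np.linalg.lstsq(np.c_[Q,np.ones(len(Q))][:,[0,1,3]],Q[:,2],rcond=None)[0];print('slope',c[:2])
plan([.600,.1265,.19])
E
```

```text
0.089 2499 ((601.22705078125, 126.45486450195312), 28.462438583374023) [0.60077842 0.12722861] [0.57384277 0.09977431 0.62807465 0.15417673]
0.077 934 ((599.2237548828125, 130.26373291015625), 29.142629623413086) [0.59983797 0.12864054] [0.57155318 0.10237244 0.62518732 0.15693992]
0.062 2955 ((601.0109252929688, 126.85279846191406), 36.14918899536133) [0.5991274  0.12931677] [0.5660145  0.09878595 0.63342    0.16200592]
0.055 605 ((596.5577392578125, 133.98228454589844), 33.950740814208984) [0.59739339 0.13171509] [0.56542326 0.10266729 0.62519    0.16240849]
0.01 1698 ((601.0070190429688, 126.918212890625), 44.92252731323242) [0.59855446 0.12956911] [0.55700382 0.09346298 0.64063855 0.17103078]
rim [(0.86, array([0.60146936, 0.12689486, 0.093     ]))]
knob [(0.89, array([0.59833281, 0.22500729, 0.18826791]))]
lid top 11928 ((598.5328369140625, 225.25440979003906), 36.387733459472656)
slope [ 0.00404568 -0.00050696]
t 20.9 tcp [0.5989 0.2252 0.1877] rot [ 1.7999e+02 -1.0000e-01  1.7698e+02] open 0.023541131875659156 F [ 0.3 -0.7 -0.1] q [20.6 16.8 16.4 89.7  0.  23.6]
offset cm [-0.63 -9.85 -0.24]
```

View pics/w10.png

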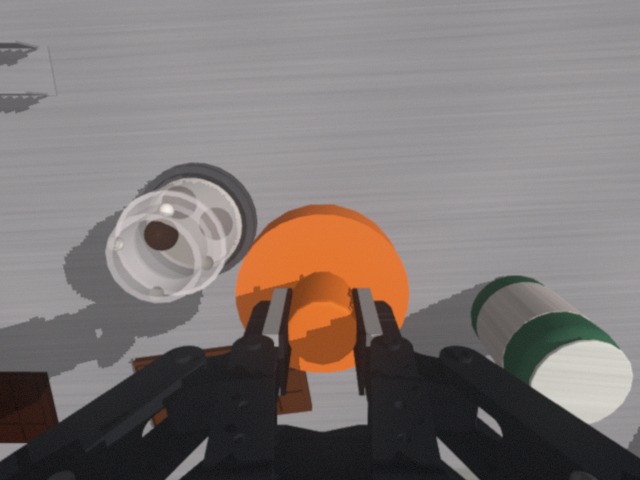

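The picture shows the lid level in the grip (top centre (322,290)), the canister mouth at (165,245) and truffles inside. Centres are known to about 1 mm, so I'll move over.

move_arm --offset '[[-0.2,-2,0],[-0.3,-3.5,0],[-0.2,-3,0],[-0.1,-1.3,0],[0,0,0]]' --twist '[[0,0,0],[0,0,0],[0,0,0],[0,0,0],[0,0,0]]' --grip '[0,0,0,0,0]'

```text
time: 21.4
ee_pos: [0.6021, 0.1251, 0.1877]
tcp_rot: [180.0, -0.1, 176.8]
wrist_force: [-0.5, 0.8, -0.8]
opening: 0.0236
grasp_force: 78.6
```

move_arm --offset '[[0,0,1.5],[0,0,1.5],[0,0,0.7],[0,0,0],[0,0,0]]' --twist '[[0,0,0],[0,0,0],[0,0,0],[0,0,0],[0,0,0]]' --grip '[0,0,0,0,0]'

```text
time: 21.9
ee_pos: [0.602, 0.1267, 0.1504]
tcp_rot: [180.0, -0.1, 176.9]
wrist_force: [-0.7, -0.3, 0.3]
opening: 0.0234
grasp_force: 78.6
```

```bash
python3 - <<'E'
from h import *
import time
o=bot.get_obs();plan([.6015,.1268,.1465],R.from_euler('xyz',[180,0,o['tcp_rot'][2]],degrees=True))
E
```

```text
t 21.9 tcp [0.602  0.1267 0.1504] rot [ 1.8000e+02 -1.2000e-01  1.7695e+02] open 0.023422530266013868 F [-0.7 -0.3  0.3] q [11.9 13.2  8.  84.9  0.  14.9]
offset cm [0.05 0.   0.39]
twist [ 0.    -0.002 -0.   ]
```

move_arm --offset '[[0.05,0,0.3],[0,0,0.4],[0,0,0.4],[0,0,0.3],[0,0,0]]' --twist '[[0,0,0],[0,0,0],[0,0,0],[0,0,0],[0,0,0]]' --grip '[0,0,0,0,0]'

```text
time: 22.4
ee_pos: [0.6013, 0.1262, 0.1356]
tcp_rot: [-180.0, -0.2, 176.9]
wrist_force: [0.2, 0.0, -0.5]
opening: 0.0237
grasp_force: 78.6
```

move_arm --offset '[[0,0,0.2],[0,0,0.1],[0,0,0]]' --twist '[[0,0,0],[0,0,0],[0,0,0]]' --grip '[0,0,0]'

```text
time: 22.7
ee_pos: [0.6017, 0.1265, 0.1338]
tcp_rot: [180.0, -0.1, 176.9]
wrist_force: [-0.0, 0.8, 2.0]
opening: 0.0233
grasp_force: 78.7
```

move_arm --offset '[[0,0,0.1],[0,0,0.1],[0,0,0.1],[0,0,0.1],[0,0,0]]' --twist '[[0,0,0],[0,0,0],[0,0,0],[0,0,0],[0,0,0]]' --grip '[0,0,0,0,0]'

```text
time: 23.2
ee_pos: [0.6018, 0.1265, 0.1301]
tcp_rot: [180.0, -0.0, 176.9]
wrist_force: [-1.1, 1.5, 7.0]
opening: 0.0235
grasp_force: 79.1
```

move_arm --offset '[[0,0,0.1],[0,0,0.1],[0,0,0.1],[0,0,0]]' --twist '[[0,0,0],[0,0,0],[0,0,0],[0,0,0]]' --grip '[0,0,0,0]'

```text
time: 23.6
ee_pos: [0.6019, 0.1265, 0.1276]
tcp_rot: [180.0, -0.0, 176.9]
wrist_force: [-0.9, 0.5, 9.4]
opening: 0.0234
grasp_force: 79.2
```

move_arm --offset '[[0,0,0.1],[0,0,0.1],[0,0,0.1],[0,0,0],[0,0,0]]' --twist '[[0,0,0],[0,0,0],[0,0,0],[0,0,0],[0,0,0]]' --grip '[0,0,0,0,0]'

```text
time: 24.1
ee_pos: [0.6022, 0.1265, 0.1249]
tcp_rot: [180.0, 0.0, 176.9]
wrist_force: [-0.5, 0.5, 10.2]
opening: 0.0234
grasp_force: 79.4
```

move_arm --offset '[[0,0,0.1],[0,0,0.1],[0,0,0],[0,0,0]]' --twist '[[0,0,0],[0,0,0],[0,0,0],[0,0,0]]' --grip '[0,0,0,0]'

```text
time: 24.5
ee_pos: [0.6016, 0.1264, 0.1217]
tcp_rot: [180.0, -0.1, 176.9]
wrist_force: [-0.4, 1.2, 5.6]
opening: 0.0239
grasp_force: 82.0
```

move_arm --offset '[[0,0,0.1],[0,0,0.1],[0,0,0],[0,0,0]]' --twist '[[0,0,0],[0,0,0],[0,0,0],[0,0,0]]' --grip '[0,0,0,0]'

```text
time: 24.9
ee_pos: [0.6017, 0.1264, 0.1199]
tcp_rot: [180.0, -0.1, 176.9]
wrist_force: [-0.4, 0.8, 7.2]
opening: 0.0234
grasp_force: 82.1
```

The force dropped from 10 N to 5.6 N, so the lid clicked past the catches. I'll keep pressing.

move_arm --offset '[[0,0,0.1],[0,0,0.1],[0,0,0.1],[0,0,0],[0,0,0]]' --twist '[[0,0,0],[0,0,0],[0,0,0],[0,0,0],[0,0,0]]' --grip '[0,0,0,0,0]'

```text
time: 25.4
ee_pos: [0.6017, 0.1264, 0.1173]
tcp_rot: [180.0, -0.0, 176.9]
wrist_force: [0.2, 0.1, 9.9]
opening: 0.0235
grasp_force: 82.2
```

move_arm --offset '[[0,0,0.1],[0,0,0],[0,0,0]]' --twist '[[0,0,0],[0,0,0],[0,0,0]]' --grip '[0,0,0]'

```text
time: 25.7
ee_pos: [0.6019, 0.1264, 0.1167]
tcp_rot: [180.0, -0.0, 176.9]
wrist_force: [-1.3, 1.0, 11.3]
opening: 0.0235
grasp_force: 82.8
```

move_arm --offset '[[0,0,0.1],[0,0,0.05],[0,0,0],[0,0,0]]' --twist '[[0,0,0],[0,0,0],[0,0,0],[0,0,0]]' --grip '[0,0,0,0]'

```text
time: 26.1
ee_pos: [0.602, 0.1265, 0.1165]
tcp_rot: [180.0, 0.1, 176.9]
wrist_force: [-4.0, -0.9, 18.5]
opening: 0.0235
grasp_force: 83.6
```

```bash
python3 - <<'E'
from h import *
plan()
p,T=shot('wrist');save(p,'w11')
v,u=np.mgrid[0:480,0:640];d=p['depth'];P=np.stack([(u-p['cx'])/K(p)*d,(v-p['cy'])/K(p)*d,d],-1)@T[:3,:3].T+T[:3,3]
l=(d>0)&(np.hypot(P[...,0]-.601,P[...,1]-.1267)<.045)&(p['color'][...,0]>p['color'][...,2]*1.8)&(abs(P[...,2]-.09)<.006)
Q=P[l];print('lid top',l.sum(),np.median(Q[:,2]),cv2.minEnclosingCircle(Q[:,:2].astype(np.float32)*1000));c=np.linalg.lstsq(np.c_[Q,np.ones(len(Q))][:,[0,1,3]],Q[:,2],rcond=None)[0];print('slope',c[:2])
plan()
E
```

```text
t 26.1 tcp [0.602  0.1265 0.1165] rot [1.7996e+02 6.0000e-02 1.7692e+02] open 0.023544204347110867 F [-4.  -0.9 18.5] q [11.9 13.3  4.3 81.   0.  14.9]
lid top 12249 0.09062694883362388 ((602.2269287109375, 126.44845581054688), 36.784202575683594)
slope [0.0193229  0.00313734]
t 26.15 tcp [0.602  0.1264 0.1165] rot [1.7996e+02 6.0000e-02 1.7692e+02] open 0.02363971281257802 F [-2.7 -0.6 19.2] q [11.9 13.3  4.3 81.   0.  14.9]
```

View pics/w11.png

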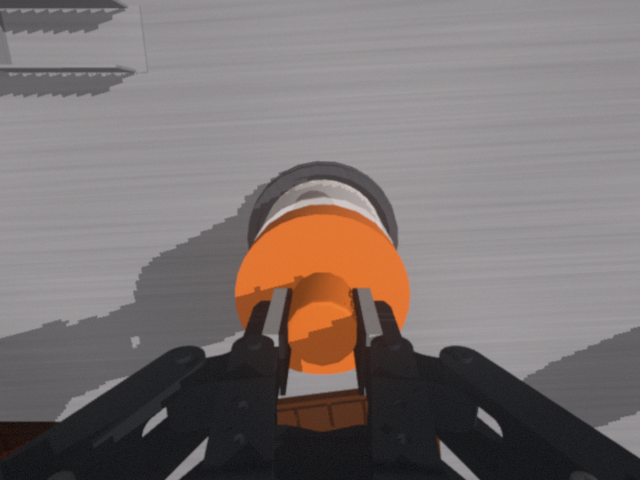

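The lid is seated, level and centred at (322,290). Its top is at 90.6 mm, which fits home with the canister fully down, and the press is steady at 19 N. Handing in.

```bash
python3 -c "
from h import *
print(bot.job_done())"
```

```text
the job is handed in; nothing more can be done
None
```

I handed the job in at 26 s with at least two truffles seen in the canister, the scoop standing free on the bench, and the lid clicked home and pressed at about 19 N; no verdict came back.

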